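Pack the carry caddy, click up its handles and carry it to the board

TASK

Pack the lunch caddy: first stand the tall tin upright inside the wooden caddy. Then swing both of the caddy's folded wire handles up until each clicks home upright, lift the caddy by the two handles together, keeping it level, and set it down on the chopping board. Leave the handles clicked up and the tin standing inside, and do not shift or knock over the flat tin or the small jars and egg cup at the back.

Things in the scene. Friction and masses are not known exactly. Their poses are not given: they have to be found in the camera images.
- caddy: Loose open tray of pale wood, 140 (x) x 130 (y) x 50 mm high, walls and floor 8 mm thick, 0.4 kg; origin at the centre of its underside. Two wire U handles (162 mm over the arms) hinge about lines along its x, 50 mm up, at y = +23 mm (handle_a) and -23 mm (handle_b). Folded they lie out over the +y and -y walls; upright their grips stand parallel, 46 mm apart, 135 mm up.
- handle_a (a joint): Angle (rad) of the handle on the caddy's +y side. 0 = folded, arms sloping outward 15 degrees above level; grows as it swings up; 1.309 = upright at its end stop. Arms 85 mm from hinge to grip. A spring detent resists from 0.8 to 1.1 rad (about 3 N at the grip); past that it pulls the handle into the upright stop.
- handle_b (a joint): The same for the handle on the caddy's -y side (0 folded, 1.309 upright and clicked home).
- handle_a_grip (a point): Centre of handle_a's round wooden grip, a bar 12 mm in diameter and 80 mm long, along the caddy's x axis. Folded it is about 72 mm above the worktop and 105 mm from the caddy's middle line, 40 mm out from the wall.
- handle_b_grip (a point): The same for handle_b, on the caddy's -y side.
- tin: The tall tin: loose upright round food tin, 57 mm in diameter, 72 mm tall; origin at the centre of its underside, z up.
- flat_tin: The low wide tin, a bystander: 86 mm in diameter, 40 mm tall; origin at the centre of its underside. It and the tall tin stand at the right; which is nearer the robot varies.
- board: Wooden chopping board lying fixed on the worktop to the left, 180 (its x) x 260 (its y) x 22 mm thick; origin at the centre of its underside, top face at 22 mm.
- jam_jar: Jam jar standing at the back, a bystander, 62 mm in diameter, 86 mm tall; origin at the centre of its underside.
- spice_1: Spice jar standing at the back, a bystander, 41 mm in diameter, 105 mm tall; origin at the centre of its underside.
- spice_2: The second spice jar standing at the back, same size as the first; origin at the centre of its underside.
- egg_cup: Egg cup standing at the back right, a bystander, 41 mm in diameter, 48 mm tall; origin at the centre of its underside.

How it is judged:
By the outcome, as a careful person would: the job done as asked, in the order asked, and still so for the second after the job is handed in, with the robot touching nothing.
It also fails if it takes over 61 s, if anything falls off the work surface, if the arm or the gripper's body presses on something with over 40 N, if the wrist force passes 120 N, or if a joint passes its speed limit or range.

ROBOT

A 6-joint arm with a two-finger parallel gripper is mounted at the origin on a cart in front of the work surface, level with it; the furniture and walls round the work are solid. World frame = base frame: x ahead of the robot, y to its left, z up, the work surface at z = 0. Lengths are in m, angles in rad, forces in N, time in s.
With the tool pointing down it reaches from about 0.425 to 1.125 m from the base axis. Payload 14.9 kg.
Tool frame: the origin (TCP) lies between the finger pads; the fingertips stand 19 mm ahead of it and the grasp point (between the pads) is the TCP; z points along the fingers, y is the line along which they close (so a half turn about z gives the same grasp; the last joint's range is limited). The gripper opens to 91 mm and grips with 3 to 60 N. Pads are 32 mm wide; open, the fingers measure 118 mm over their backs; the gripper's body (76 mm by 178 mm) begins 60 mm behind the grasp point.
Start: joints at [1.311, 0.379, 1.734, -0, 1.028, -0.033], TCP at [0.157, 0.682, 0.233] pointing down, gripper open.
Joint ranges: [-2.77, 2.77], [-0.74, 2.19], [0, 2.66], [-1.06, 4.2], [0.31, 2.87], [-3.08, 3.08]. Speed limits (rad/s): [1.89, 1.89, 2.39, 3.14, 3.14, 3.14].

INTERFACE

Orientations are given as a unit quaternion [w, x, y, z].
In Python, from rig import arm, imaging gives the robot as it stands.
- The arm moves only by the tool servo_tool, never from a script. Its arguments are lists of equal length, an entry for each row: "xyz": the shift along the tool's x, y, z in units of 150 mm (1.0 is 150 mm), a list of three; "twist": the turn about the tool's z in units of 180 degrees (1.0 is 180 degrees); "claw": the opening, from 0 (shut) to 1 (fully open). In form: {"xyz": [[tx, ty, tz], ...], "twist": [twist, ...], "claw": [claw, ...]}. A call has exactly 10 rows; each row shifts and turns the commanded pose from where the row before left it, along the tool's axes as they then stand; what a row does not reach is not made up. A row lasts 1/10 s, in which the tool goes at most 50 mm and 8.59 degrees, less where a joint would pass 70% of its speed; a pose out of reach is approached as far as the arm can. A call with a number of a shift or a turn outside -1 to 1 is refused whole. A call with a gripper value outside its range is refused whole. The fingers move at their own pace and stop on an object; "grip_force" is the grip in N (left out, the last holds). Time passes only in rows, so rows that do not move let the fingers close, or fill a call up. It gives the time, the measured TCP pose, the force, the opening and the grip force at its end, in the units of the state.
- arm.state(): the state, without advancing time (a new reading comes with each control period).
- imaging.camera(name): name is "scene" or "top"; returns the picture (480x640x3 uint8, red, green, blue); there is no depth.
- imaging.get_calibration(name): a dict with "mtx" (3x3 intrinsics, pixels), "world_from_camera" (4x4, takes a point from camera to world coordinates). Camera axes: x right, y down, z forward; pixel columns grow to the right and rows downward; lengths in m; the calibration is good to about 2 mm. A picture is of the moment at which its call begins. get_calibration takes no time and is no camera call.
- arm.finish_job(): hands the job in; it is judged then, once.
The state is a dict: "clock": time; "joint_positions": joint angles; "joint_vel": joint speeds; "joint_torque": joint torques, N m; "position": TCP position; "ee_rot": TCP orientation; "ft_force": force on the tool from outside, world axes, zero at the start; "wrist_torque": the same for the moment, N m; "finger_gap": opening from 0.0 (shut) to 1.0 (fully open); "grasp_force": force on a finger pad.
Only numpy, scipy, OpenCV 4.12 (cv2) and the standard library are available. Lean on these libraries where they do the work, as an engineer would, in place of code of your own. Each camera call takes 0.05 s, during which the arm holds its last target. There are 200 camera calls.

## Working session

There is one attempt and no reset: what is moved stays moved. The work goes in short steps, Python scripts to look and compute and a tool call to move; the robot and the scene stay as the last step left them, time stands still between calls to the robot, and variables do not carry over. Pictures are saved under pics/ and viewed, at most 10 in all, crops included, and the job is handed in when it is done.

Besides the shell and the picture viewer there is one more tool, called as name(argument=value, ...), one argument or row to a line, values as JSON. servo_tool: Moves the arm, as the interface text tells. Its arguments: {"type":"object","properties":{"xyz":{"type":"array"},"twist":{"type":"array"},"claw":{"type":"array"},"grip_force":{"type":"number"}},"required":["xyz","twist","claw"]}

```bash
mkdir -p pics
python3 - <<'E'
from rig import arm, imaging
import cv2,numpy as np
for n in("scene","top"):
    im=imaging.camera(n); cv2.imwrite(f"pics/{n}0.png",im[:,:,::-1]); c=imaging.get_calibration(n); print(n,np.round(c["mtx"],1).tolist(),np.round(c["world_from_camera"],3).tolist())
print(arm.state())
E
```

```text
scene [[522.2, 0.0, 316.7], [0.0, 522.2, 240.3], [0.0, 0.0, 1.0]] [[0.857, -0.358, 0.37, 0.17], [-0.515, -0.6, 0.612, -0.525], [0.003, -0.716, -0.698, 0.893], [0.0, 0.0, 0.0, 1.0]]
top [[556.0, 0.0, 315.4], [0.0, 556.0, 235.7], [0.0, 0.0, 1.0]] [[0.025, -0.997, 0.066, 0.508], [-1.0, -0.025, 0.006, 0.199], [-0.004, -0.066, -0.998, 1.199], [0.0, 0.0, 0.0, 1.0]]
{'clock': 0.1, 'joint_positions': array([ 1.31069028e+00,  3.79356517e-01,  1.73472247e+00,  8.72284959e-06,
        1.02848712e+00, -3.32822954e-02]), 'joint_vel': array([-8.06467652e-04, -2.49281966e-03, -8.43730592e-04, -5.41356893e-04,
       -3.01187720e-06, -1.68825256e-05]), 'joint_torque': array([ 4.82979012e-04, -7.65033245e+01, -4.35292518e+01,  6.52410043e-02,
        3.98418331e-02, -5.37973267e-05]), 'position': array([0.15732419, 0.68174831, 0.23235352]), 'ee_rot': array([-7.48380271e-05,  1.13171135e-01,  9.93575391e-01, -4.80949321e-04]), 'ft_force': array([0.50023372, 0.00153679, 0.30015603]), 'wrist_torque': array([-0.02608122, -0.01239129,  0.06118952]), 'grasp_force': 0.0, 'finger_gap': 1.003199363394959}
```

View pics/scene0.png

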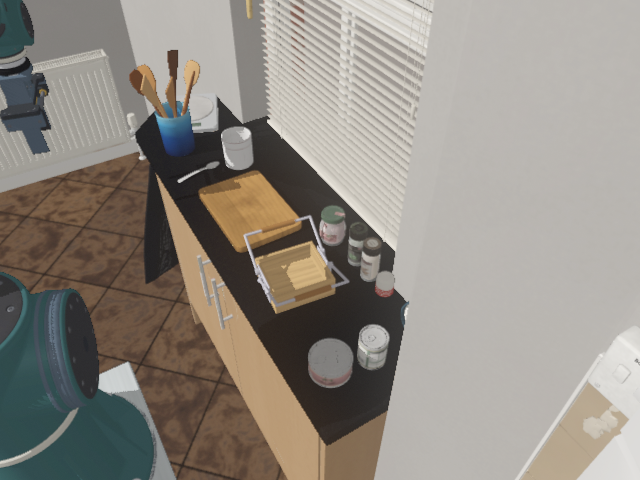

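View pics/top0.png

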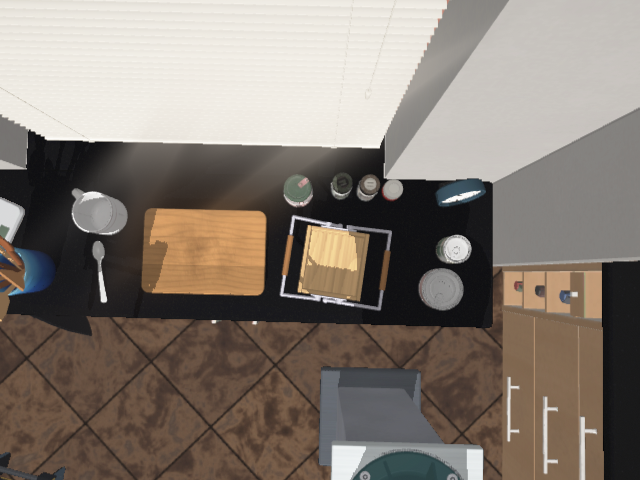

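The top view shows:
- Board: cols 143–266, rows 209–295.
- Caddy: near (335,263), slightly yawed. Its brown grips are at (288,257) and (385,270).
- Tall tin: (454,249).
- Flat tin: (441,289).
- Wall: bounds the right side near col 495.

The scene view agrees with this layout.

```bash
cat > h.py <<'E'
from rig import arm, imaging
import cv2,numpy as np
from scipy.spatial.transform import Rotation as R
def cast(n,px,z):
    c=imaging.get_calibration(n);K=np.array(c["mtx"]);T=np.array(c["world_from_camera"])
    d=T[:3,:3]@np.linalg.solve(K,[px[0],px[1],1.]);o=T[:3,3]
    return o+d*(z-o[2])/d[2]
def proj(n,p):
    c=imaging.get_calibration(n);K=np.array(c["mtx"]);T=np.linalg.inv(np.array(c["world_from_camera"]))
    q=K@(T[:3,:3]@np.asarray(p,float)+T[:3,3]);return q[:2]/q[2]
def rot():
    q=arm.state()["ee_rot"];return R.from_quat([q[1],q[2],q[3],q[0]])
def yaw(): # world angle of closing axis (tool y)
    m=rot().as_matrix();return np.degrees(np.arctan2(m[1,1],m[0,1]))
def delta(p,dyaw=0):
    "total shift in tool units toward world p after a world yaw by dyaw deg (twist = -dyaw/180)"
    m=R.from_euler('z',dyaw,degrees=True).as_matrix()@rot().as_matrix()
    return np.round(m.T@(np.array(p)-arm.state()["position"])/.15,3)
def grips(im,box=(60,420)):
    hsv=cv2.cvtColor(im,cv2.COLOR_RGB2HSV);m=cv2.inRange(hsv,(5,110,50),(20,255,190))
    return m
E
python3 - <<'E'
from h import *
im=cv2.cvtColor(cv2.imread("pics/top0.png"),cv2.COLOR_BGR2RGB)
m=grips(im);m[:200]=0;m[310:]=0
m[:,:275]=0;m[:,400:]=0
n,l,s,c=cv2.connectedComponentsWithStats(m)
for i in range(1,n):
    if s[i,4]>40:
        ys,xs=np.where(l==i);r=cv2.minAreaRect(np.c_[xs,ys].astype(np.float32))
        print("grip?",s[i],c[i].round(1),cast("top",c[i],.072).round(4),[cast("top",p,.072)[:2].round(3).tolist() for p in cv2.boxPoints(r)])
hsv=cv2.cvtColor(im,cv2.COLOR_RGB2HSV)
b=cv2.inRange(hsv,(8,60,60),(25,255,255));b[:195]=0;b[305:]=0;b[:,:130]=0;b[:,273:]=0
cs=max(cv2.findContours(b,0,2)[0],key=cv2.contourArea);r=cv2.minAreaRect(cs)
print("board",cast("top",r[0],.022).round(3),[cast("top",p,.022)[:2].round(3).tolist() for p in cv2.boxPoints(r)])
g=cv2.cvtColor(im,cv2.COLOR_RGB2GRAY);g2=g.copy();g2[:225]=0;g2[320:]=0;g2[:,:410]=0;g2[:,488:]=0
t=cv2.inRange(g2,60,255)
for k in cv2.findContours(t,0,2)[0]:
    if cv2.contourArea(k)>200:(q,rad)=cv2.minEnclosingCircle(k);print("tin",q,rad,cv2.contourArea(k))
v=im[195:325,270:500];v=cv2.resize(v,None,fx=3.4,fy=3.4,interpolation=cv2.INTER_CUBIC);cv2.imwrite("pics/crop1.png",v[:,:,::-1])
E
```

```text
grip? [281 235  13  40 243] [287.1 255. ] [0.5424 0.2617 0.072 ] [[0.504, 0.273], [0.584, 0.263], [0.582, 0.25], [0.502, 0.26]]
grip? [379 251  12  40 242] [384.5 270. ] [0.5171 0.064  0.072 ] [[0.478, 0.075], [0.557, 0.065], [0.555, 0.053], [0.477, 0.063]]
board [0.561 0.448 0.022] [[0.664, 0.603], [0.671, 0.3], [0.459, 0.294], [0.451, 0.593]]
tin (440.56304931640625, 288.8063049316406) 22.611867904663086 1457.0
tin (453.376708984375, 249.28082275390625) 17.770370483398438 784.0
```

View pics/crop1.png

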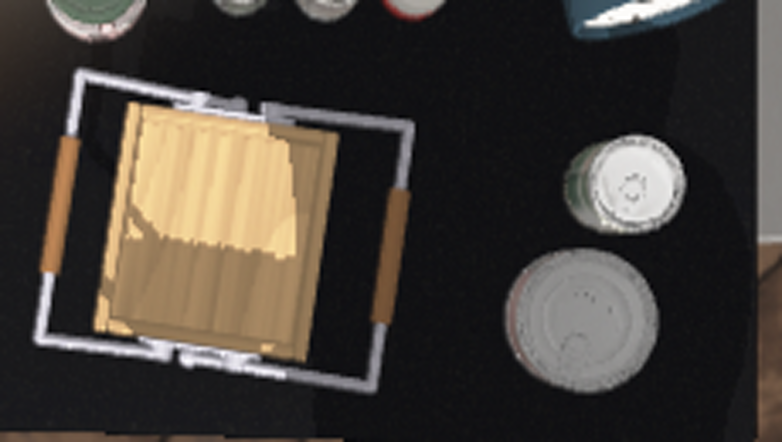

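The crop shows the tall tin's lid centred at crop (638,184), which is px (457.6,249.1). The flat tin is at px (443.2,289.4), and the grips are at px (287.5,255) and (384.7,270). The grips measure 199 mm apart, not 210 mm, so I'll check their height with the second view.

Run:
```python
from h import *
print("tin",cast("top",(457.6,249.1),.072).round(4),"flat",cast("top",(443.2,289.4),.04).round(4),"wall",cast("top",(494,240),0).round(3))
print("board",[cast("top",p,.022)[:2].round(3).tolist() for p in((143,209),(266,209),(266,295),(143,295))])
for p in((298,190),(342,186),(368,187),(392,189)):print(cast("top",p,.08).round(3))
im=cv2.cvtColor(cv2.imread("pics/scene0.png"),cv2.COLOR_BGR2RGB)
for px in((287.5,255),(384.7,270)):
    for z in(.06,.072,.085,.1):print(px,z,proj("scene",cast("top",px,z)).round(1))
print("tin in scene",proj("scene",cast("top",(457.6,249.1),.072)).round(1))
v=im[200:320,230:390];v=cv2.resize(v,None,fx=5,fy=5,interpolation=cv2.INTER_CUBIC);cv2.imwrite("pics/crop2.png",v[:,:,::-1])
```

```text
tin [ 0.5631 -0.0833  0.072 ] flat [ 0.4803 -0.0621  0.04  ] wall [ 0.588 -0.18   0.   ]
board [[0.634, 0.574], [0.641, 0.312], [0.459, 0.307], [0.452, 0.566]]
[0.675 0.243 0.08 ]
[0.685 0.154 0.08 ]
[0.684 0.101 0.08 ]
[0.681 0.053 0.08 ]
(287.5, 255) 0.06 [278.5 236.2]
(287.5, 255) 0.072 [278.2 232.7]
(287.5, 255) 0.085 [277.9 228.7]
(287.5, 255) 0.1 [277.6 224.1]
(384.7, 270) 0.06 [313.2 298.6]
(384.7, 270) 0.072 [312.8 294.4]
(384.7, 270) 0.085 [312.3 289.7]
(384.7, 270) 0.1 [311.8 284.3]
tin in scene [373.2 336.1]
```

View pics/crop2.png

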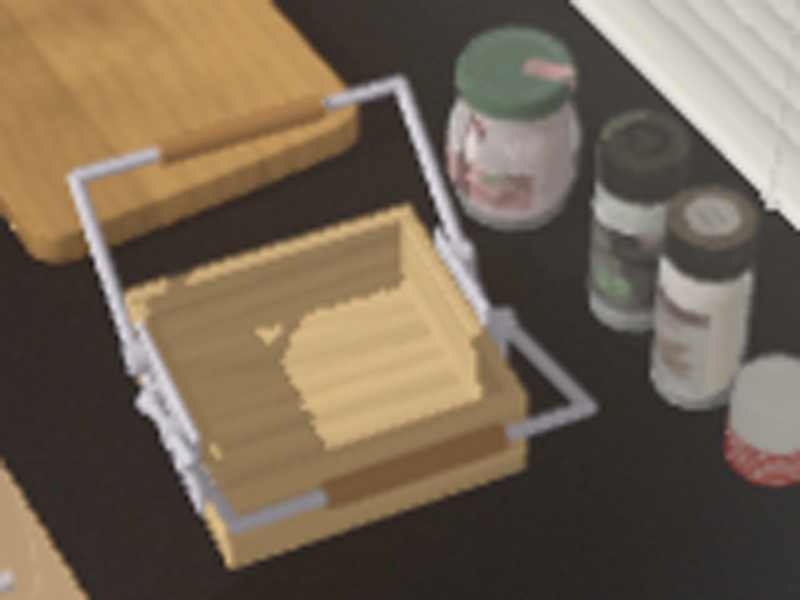

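servo_tool(
  xyz=[
    [0,0,0],
    [0,0,0],
    [0,0,0],
    [0,0,0],
    [0,0,0],
    [0,0,0],
    [0,0,0],
    [0,0,0],
    [0,0,0],
    [0,0,0],
  ],
  twist=[0.0467,0.0467,0.0467,0.0467,0.0467,0.0467,0.0467,0.0467,0.0467,0.0467],
  claw=[1,1,1,1,1,1,1,1,1,1],
)

```text
clock: 1.1
position: [0.1573, 0.6819, 0.2325]
ee_rot: [0.0, 0.751, 0.66, -0.0]
ft_force: [0.2, -0.4, -0.1]
finger_gap: 1.0
grasp_force: 0.0
```

Run:
```python
from h import *
s=arm.state();print(yaw(),s["position"],s["joint_positions"].round(3))
print("hover",delta((.563,-.0833,.233)))
print("a",cast("top",(287.5,255),.093).round(4),"b",cast("top",(384.7,270),.074).round(4),"rim",cast("top",(333.6,262.7),.05).round(4))
print([cast("top",(270+a/3.4,195+b/3.4),.05).round(4)[:2].tolist() for a,b in((128,102),(337,130),(95,330),(305,360))])
```

```text
-7.402329711239331 [0.15733079 0.68186825 0.23252754] [1.311 0.379 1.735 0.    1.028 1.44 ]
hover [-4.71   3.339 -0.   ]
a [0.5419 0.2598 0.093 ] b [0.5171 0.0638 0.074 ] rim [0.5297 0.1665 0.05  ]
[[0.6064, 0.2221], [0.5924, 0.0944], [0.4675, 0.2385], [0.4527, 0.1111]]
```

servo_tool(
  xyz=[
    [-0.236,0.167,0],
    [-0.236,0.167,0],
    [-0.236,0.167,0],
    [-0.236,0.167,0],
    [-0.236,0.167,0],
    [-0.236,0.167,0],
    [-0.236,0.167,0],
    [-0.236,0.167,0],
    [-0.236,0.167,0],
    [-0.236,0.167,0],
  ],
  twist=[0,0,0,0,0,0,0,0,0,0],
  claw=[1,1,1,1,1,1,1,1,1,1],
)

```text
clock: 2.1
position: [0.3629, 0.2983, 0.2329]
ee_rot: [0.0, 0.749, 0.662, -0.0]
ft_force: [0.2, 0.8, 0.5]
finger_gap: 0.997
grasp_force: 0.0
```

servo_tool(
  xyz=[
    [-0.236,0.167,0],
    [-0.236,0.167,0],
    [-0.236,0.167,0],
    [-0.236,0.167,0],
    [-0.236,0.167,0],
    [-0.236,0.167,0],
    [-0.236,0.167,0],
    [-0.236,0.167,0],
    [-0.236,0.167,0],
    [-0.236,0.167,0],
  ],
  twist=[0,0,0,0,0,0,0,0,0,0],
  claw=[1,1,1,1,1,1,1,1,1,1],
)

```text
clock: 3.1
position: [0.5681, -0.0839, 0.2328]
ee_rot: [-0.0, 0.749, 0.662, -0.0]
ft_force: [-0.1, 0.7, 1.1]
finger_gap: 1.0
grasp_force: 0.0
```

Run:
```python
from h import *
s=arm.state();print(yaw(),s["position"],s["ft_force"],delta((.563,-.0833,.066)))
```

```text
-7.072540513073657 [ 0.56806584 -0.08392784  0.23276866] [-0.10034943  0.6676534   1.07518909] [-0.    -0.034  1.112]
```

Descend, then grip.

servo_tool(
  xyz=[
    [0,-0.017,0.16],
    [0,-0.017,0.16],
    [0,0,0.16],
    [0,0,0.16],
    [0,0,0.16],
    [0,0,0.12],
    [0,0,0.1],
    [0,0,0.06],
    [0,0,0.032],
    [0,0,0],
  ],
  twist=[0,0,0,0,0,0,0,0,0,0],
  claw=[1,1,1,1,1,1,1,1,1,1],
)

```text
clock: 4.1
position: [0.5625, -0.0814, 0.0659]
ee_rot: [-0.0, 0.749, 0.662, -0.0]
ft_force: [-0.0, -0.4, -0.2]
finger_gap: 1.0
grasp_force: 0.0
```

servo_tool(
  xyz=[
    [0,0,0],
    [0,0,0],
    [0,0,0],
    [0,0,0],
    [0,0,0],
    [0,0,0],
    [0,0,0],
    [0,0,0],
    [0,0,0],
    [0,0,0],
  ],
  twist=[0,0,0,0,0,0,0,0,0,0],
  claw=[0.55,0.55,0.5,0.5,0.5,0.5,0.5,0.5,0.5,0.5],
  grip_force=25,
)

```text
clock: 5.1
position: [0.5629, -0.0815, 0.0664]
ee_rot: [0.0, 0.749, 0.662, 0.0]
ft_force: [-0.4, -0.2, 5.6]
finger_gap: 0.623
grasp_force: 25.0
```

servo_tool(
  xyz=[
    [0,0,-0.05],
    [0,0,-0.1],
    [0,0,-0.15],
    [0,0,-0.15],
    [0,0,-0.15],
    [0,0,-0.1],
    [0,0,-0.1],
    [0,0,0],
    [0,0,0],
    [0,0,0],
  ],
  twist=[0,0,0,0,0,0,0,0,0,0],
  claw=[0.5,0.5,0.5,0.5,0.5,0.5,0.5,0.5,0.5,0.5],
)

```text
clock: 6.1
position: [0.562, -0.0814, 0.1852]
ee_rot: [-0.001, 0.749, 0.662, -0.0]
ft_force: [-0.5, -0.4, -2.1]
finger_gap: 0.624
grasp_force: 25.0
```

Run:
```python
from h import *
s=arm.state();print(yaw(),s["position"],s["ft_force"],s["finger_gap"],delta((.5296,.1666,.0755)))
```

```text
-7.056225363405694 [ 0.56204063 -0.08135672  0.18516895] [-0.50214792 -0.38666647 -2.07838598] 0.6235754748785097 [ 1.614 -0.417  0.732]
```

servo_tool(
  xyz=[
    [0.1,-0.03,0],
    [0.2,-0.05,0],
    [0.22,-0.057,0],
    [0.22,-0.057,0],
    [0.22,-0.057,0],
    [0.22,-0.057,0],
    [0.2,-0.05,0],
    [0.15,-0.04,0],
    [0.084,-0.019,0],
    [0,0,0],
  ],
  twist=[0,0,0,0,0,0,0,0,0,0],
  claw=[0.5,0.5,0.5,0.5,0.5,0.5,0.5,0.5,0.5,0.5],
)

```text
clock: 7.1
position: [0.5297, 0.1678, 0.1857]
ee_rot: [-0.0, 0.749, 0.663, -0.0]
ft_force: [0.2, -0.4, -1.4]
finger_gap: 0.621
grasp_force: 25.0
```

servo_tool(
  xyz=[
    [0,0,0.1],
    [0,0,0.13],
    [0,0,0.13],
    [0,0,0.12],
    [0,0,0.1],
    [0,0,0.07],
    [0,0,0.04],
    [0,0,0.03],
    [0,0,0.01],
    [0,0,0],
  ],
  twist=[0,0,0,0,0,0,0,0,0,0],
  claw=[0.5,0.5,0.5,0.5,0.5,0.5,0.5,0.5,0.5,0.5],
)

```text
clock: 8.1
position: [0.5305, 0.1666, 0.0769]
ee_rot: [0.0, 0.749, 0.662, 0.0]
ft_force: [-0.2, 0.2, -1.4]
finger_gap: 0.623
grasp_force: 25.0
```

servo_tool(
  xyz=[
    [0,0,0.01],
    [0,0,0.007],
    [0,0,0],
    [0,0,0],
    [0,0,0],
    [0,0,0],
    [0,0,0],
    [0,0,0],
    [0,0,0],
    [0,0,0],
  ],
  twist=[0,0,0,0,0,0,0,0,0,0],
  claw=[0.5,0.5,0.5,0.65,0.75,0.85,0.9,0.9,0.9,0.9],
)

```text
clock: 9.1
position: [0.5303, 0.1665, 0.0741]
ee_rot: [0.0, 0.749, 0.662, 0.0]
ft_force: [0.1, -0.3, 0.3]
finger_gap: 0.907
grasp_force: 0.0
```

servo_tool(
  xyz=[
    [0,0,-0.05],
    [0,0,-0.1],
    [0,0,-0.15],
    [0,0,-0.2],
    [0,0,-0.2],
    [0,0,-0.2],
    [0,0,-0.1],
    [0,0,0],
    [0,0,0],
    [0,0,0],
  ],
  twist=[0,0,0,0,0,0,0,0,0,0],
  claw=[0.9,0.9,0.9,0.9,0.9,0.9,0.9,0.9,0.9,0.9],
)

```text
clock: 10.1
position: [0.5295, 0.1663, 0.2227]
ee_rot: [-0.0, 0.749, 0.662, -0.001]
ft_force: [-0.0, -0.5, 0.4]
finger_gap: 0.9
grasp_force: 0.0
```

servo_tool(
  xyz=[
    [0,0,0],
    [0,0,0],
    [0,0,0],
    [0,0,0],
    [0,0,0],
    [0,0,0],
    [0,0,0],
    [0,0,0],
    [0,0,0],
    [0,0,0],
  ],
  twist=[-0.047,-0.047,-0.047,-0.047,-0.047,-0.047,-0.047,-0.047,-0.047,-0.047],
  claw=[0.45,0.45,0.45,0.45,0.45,0.45,0.45,0.45,0.45,0.45],
)

```text
clock: 11.1
position: [0.5296, 0.1663, 0.2226]
ee_rot: [-0.001, 0.105, 0.994, -0.0]
ft_force: [-0.0, -0.4, -0.2]
finger_gap: 0.45
grasp_force: 0.0
```

Run:
```python
from h import *
s=arm.state();print(yaw(),s["position"],s["ft_force"],s["joint_positions"])
for n in("scene",):
    im=imaging.camera(n);cv2.imwrite("pics/s1.png",im[:,:,::-1]); cv2.imwrite("pics/s1c.png",cv2.resize(im[180:330,220:400],None,fx=4,fy=4)[:,:,::-1])
im=imaging.camera("top");cv2.imwrite("pics/t1.png",im[:,:,::-1])
print(delta((.5419,.2598,.233),0), delta((.5171,.0638,.233)))
```

```text
77.89504390174677 [0.52964257 0.16630687 0.22261003] [-0.02070974 -0.40544821 -0.16428201] [ 2.62264660e-01  1.66664562e-01  2.03339789e+00  2.24573920e-06
  9.43882310e-01 -1.09726053e+00]
[ 0.054  0.626 -0.069] [-0.063 -0.686 -0.067]
```

View pics/s1c.png

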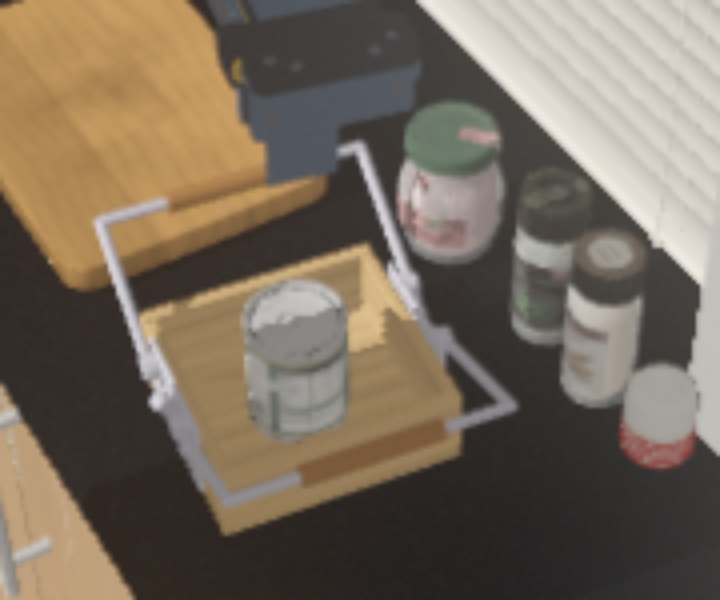

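The tin stands upright in the middle of the caddy. Handle_a is already partly raised at about 32°, with the bar at z≈0.095. Next I'll align the jaws with the caddy's y axis and grasp that bar.

Run:
```python
from h import *
print(delta((.5419,.2598,.094),4.9))
```

```text
[-0.002  0.629  0.858]
```

servo_tool(
  xyz=[
    [0,0,0],
    [0,0.12,0],
    [0,0.2,0],
    [0,0.2,0],
    [0,0.109,0],
    [0,0,0.2],
    [0,0,0.2],
    [0,0,0.2],
    [0,0,0.15],
    [0,0,0.108],
  ],
  twist=[-0.027,0,0,0,0,0,0,0,0,0],
  claw=[0.45,0.45,0.45,0.45,0.45,0.45,0.45,0.45,0.45,0.45],
)

```text
clock: 12.2
position: [0.5419, 0.26, 0.0933]
ee_rot: [-0.001, 0.068, 0.998, -0.0]
ft_force: [0.5, -0.1, 0.0]
finger_gap: 0.449
grasp_force: 0.0
```

servo_tool(
  xyz=[
    [0,0,0],
    [0,0,0],
    [0,0,0],
    [0,0,0],
    [0,0,0],
    [0,0,0],
    [0,0,0],
    [0,0,0],
    [0,0,0],
    [0,0,0],
  ],
  twist=[0,0,0,0,0,0,0,0,0,0],
  claw=[0.3,0.2,0.1,0.1,0.1,0.1,0.1,0.1,0.1,0.1],
  grip_force=8,
)

```text
clock: 13.2
position: [0.5434, 0.2605, 0.0959]
ee_rot: [0.001, 0.066, 0.998, 0.001]
ft_force: [1.9, 6.1, 4.0]
finger_gap: 0.128
grasp_force: 8.0
```

Run:
```python
from h import *
s=arm.state();print(yaw(),s["position"],s["ft_force"],s["finger_gap"]*91)
im=imaging.camera("scene");cv2.imwrite("pics/s2c.png",cv2.resize(im[160:320,220:400],None,fx=4,fy=3.75)[:,:,::-1])
u=np.array([.125,.992]);c=np.array([.5296,.1666]);print("along y,x",(s["position"][:2]-c)@u,(s["position"][:2]-c)@[.992,-.125])
```

```text
82.39845067742718 [0.54341212 0.26053913 0.09591893] [1.85451212 6.1240266  4.04232293] 11.639780907548786
along y,x 0.09491412709254428 0.0019592302025503282
```

View pics/s2c.png

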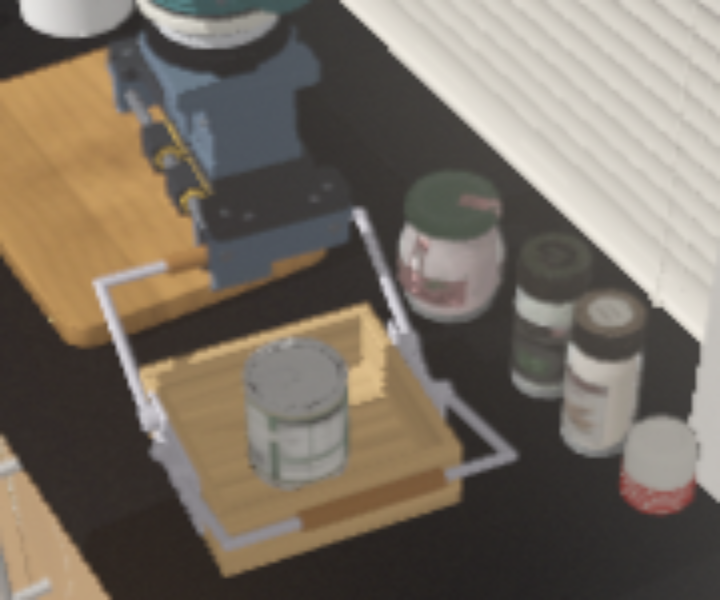

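The bar is gripped at 11.6 mm, and its position matches the hinge geometry (φ≈32°). I'll swing it up along the arc, with a slight downward bias through the detent.

servo_tool(
  xyz=[
    [0,-0.023,-0.032],
    [0,-0.024,-0.032],
    [0,-0.027,-0.029],
    [0,-0.028,-0.028],
    [0,-0.031,-0.021],
    [0,-0.032,-0.021],
    [0,-0.034,-0.017],
    [0,-0.034,-0.016],
    [0,-0.027,-0.009],
    [0,-0.028,-0.008],
  ],
  twist=[0,0,0,0,0,0,0,0,0,0],
  claw=[0.1,0.1,0.1,0.1,0.1,0.1,0.1,0.1,0.1,0.1],
)

```text
clock: 14.25
position: [0.5377, 0.2174, 0.1286]
ee_rot: [0.001, 0.066, 0.998, 0.001]
ft_force: [0.8, 6.7, 11.2]
finger_gap: 0.131
grasp_force: 8.0
```

servo_tool(
  xyz=[
    [0,-0.023,-0.004],
    [0,-0.024,-0.004],
    [0,-0.024,-0.005],
    [0,-0.024,-0.006],
    [0,-0.019,-0.003],
    [0,-0.02,-0.002],
    [0,-0.019,-0.004],
    [0,-0.02,-0.005],
    [0,-0.03,-0.007],
    [0,0,0],
  ],
  twist=[0,0,0,0,0,0,0,0,0,0],
  claw=[0.1,0.1,0.1,0.1,0.1,0.1,0.1,0.1,0.1,0.1],
)

```text
clock: 15.25
position: [0.5319, 0.1863, 0.1327]
ee_rot: [-0.001, 0.066, 0.998, -0.0]
ft_force: [0.4, -0.1, -4.3]
finger_gap: 0.131
grasp_force: 8.0
```

Run:
```python
from h import *
s=arm.state();print(yaw(),s["position"],s["ft_force"],s["finger_gap"]*91)
u=np.array([.125,.992]);c=np.array([.5296,.1666]);print("along y,x",(s["position"][:2]-c)@u,(s["position"][:2]-c)@[.992,-.125])
im=imaging.camera("top");g=grips(im);g[:200]=0;g[310:]=0;g[:,:275]=0;g[:,400:]=0
n,l,st,ce=cv2.connectedComponentsWithStats(g)
for i in range(1,n):
    if st[i,4]>40:print(st[i],ce[i].round(1))
```

```text
82.3792161473517 [0.5319389  0.18627493 0.13273164] [ 0.35524689 -0.09690876 -4.32845952] 11.935375277465054
along y,x 0.019809894096909506 -0.00013917648568643722
[383 252   9  36 188] [387.  267.8]
```

servo_tool(
  xyz=[
    [0,0,0],
    [0,0,0],
    [0,0,0],
    [0,0,0],
    [0,0,-0.1],
    [0,0,-0.15],
    [0,0,-0.2],
    [0,0,-0.2],
    [0,0,-0.1],
    [0,0,0],
  ],
  twist=[0,0,0,0,0,0,0,0,0,0],
  claw=[0.2,0.35,0.45,0.45,0.45,0.45,0.45,0.45,0.45,0.45],
)

```text
clock: 16.3
position: [0.534, 0.1874, 0.2484]
ee_rot: [0.002, 0.066, 0.998, 0.001]
ft_force: [-0.1, 0.4, -1.0]
finger_gap: 0.451
grasp_force: 0.0
```

Run:
```python
from h import *
s=arm.state();print(yaw(),s["position"],s["ft_force"],s["finger_gap"]*91)
im=imaging.camera("top");sc=imaging.camera("scene")
g=grips(im);g[:200]=0;g[310:]=0;g[:,:275]=0;g[:,400:]=0
n,l,st,ce=cv2.connectedComponentsWithStats(g)
for i in range(1,n):
    if st[i,4]>40:print(st[i],ce[i].round(1),cast("top",ce[i],.076))
a=cv2.resize(im[195:315,270:410],(560,480));b=cv2.resize(sc[150:320,230:390],(240*2-0,510))[:480]
cv2.imwrite("pics/m3.png",cv2.resize(np.hstack([a,b]),(800,370))[:,:,::-1])
for z in(.07,.08):
  for e in ce[1:]:print(z,proj("scene",cast("top",e,z)))
```

```text
82.4087604653989 [0.53402718 0.18735659 0.24841699] [-0.09192863  0.41940505 -1.01653731] 41.04658892577333
[386 252   6  17  71] [388.5 258.7] [0.54000622 0.05674058 0.076     ]
0.07 [324.38225623 292.97850863]
0.08 [324.00021945 289.44660669]
```

View pics/m3.png

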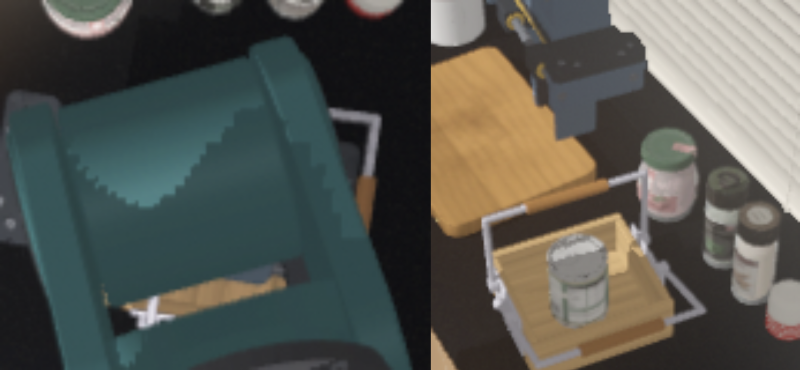

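Handle_a stands upright and the tin is still standing. The caddy slid about 3 mm toward -y, so bar b is now near (0.517,0.061).

Run:
```python
from h import *
print(delta((.5167,.0608,.076),0))
```

```text
[-0.006 -0.847  1.129]
```

servo_tool(
  xyz=[
    [0,-0.1,0],
    [0,-0.2,0],
    [0,-0.22,0],
    [0,-0.2,0],
    [0,-0.127,0],
    [0,0,0.1],
    [0,0,0.15],
    [0,0,0.2],
    [0,0,0.2],
    [0,0,0.1],
  ],
  twist=[0,0,0,0,0,0,0,0,0,0],
  claw=[0.45,0.45,0.45,0.45,0.45,0.45,0.45,0.45,0.45,0.45],
)

```text
clock: 17.4
position: [0.5141, 0.0611, 0.1297]
ee_rot: [-0.002, 0.066, 0.998, -0.0]
ft_force: [0.4, 0.3, 0.0]
finger_gap: 0.453
grasp_force: 0.0
```

servo_tool(
  xyz=[
    [0,0,0.1],
    [0,0,0.1],
    [0,0,0.1],
    [0,0,0.079],
    [0,0,0],
    [0,0,0],
    [0,0,0],
    [0,0,0],
    [0,0,0],
    [0,0,0],
  ],
  twist=[0,0,0,0,0,0,0,0,0,0],
  claw=[0.45,0.45,0.45,0.45,0.45,0.3,0.2,0.1,0.1,0.1],
)

```text
clock: 18.4
position: [0.5165, 0.0611, 0.0768]
ee_rot: [0.0, 0.066, 0.998, 0.0]
ft_force: [0.7, -0.8, 1.0]
finger_gap: 0.129
grasp_force: 8.0
```

servo_tool(
  xyz=[
    [0,0,0],
    [0,0,0],
    [0,0,0],
    [0,0,0],
    [0,0,0],
    [0,0,0],
    [0,0,0],
    [0,0,0],
    [0,0,0],
    [0,0,0],
  ],
  twist=[0,0,0,0,0,0,0,0,0,0],
  claw=[0.1,0.1,0.1,0.1,0.1,0.1,0.1,0.1,0.1,0.1],
)

```text
clock: 19.4
position: [0.5162, 0.0611, 0.0765]
ee_rot: [0.0, 0.066, 0.998, 0.0]
ft_force: [1.9, -1.9, 0.8]
finger_gap: 0.123
grasp_force: 8.0
```

Run:
```python
from h import *
s=arm.state();print(yaw(),s["position"],s["ft_force"],s["finger_gap"]*91)
u=np.array([.125,.992]);c=np.array([.5292,.1636]);print("along y,x",(s["position"][:2]-c)@u,(s["position"][:2]-c)@[.992,-.125])
```

```text
82.40040475823244 [0.51619774 0.06106281 0.07646674] [ 1.93723792 -1.87065379  0.84559449] 11.167723062044638
along y,x -0.10334217232659372 -8.109656516588383e-05
```

servo_tool(
  xyz=[
    [0,0.016,-0.036],
    [0,0.016,-0.036],
    [0,0.02,-0.034],
    [0,0.02,-0.034],
    [0,0.025,-0.031],
    [0,0.025,-0.031],
    [0,0.029,-0.027],
    [0,0.029,-0.027],
    [0,0.028,-0.017],
    [0,0.028,-0.017],
  ],
  twist=[0,0,0,0,0,0,0,0,0,0],
  claw=[0.1,0.1,0.1,0.1,0.1,0.1,0.1,0.1,0.1,0.1],
)

```text
clock: 20.4
position: [0.5211, 0.0965, 0.1205]
ee_rot: [0.0, 0.066, 0.998, -0.0]
ft_force: [-0.6, -6.4, 5.1]
finger_gap: 0.126
grasp_force: 8.0
```

servo_tool(
  xyz=[
    [0,0.026,-0.011],
    [0,0.026,-0.011],
    [0,0.027,-0.008],
    [0,0.027,-0.008],
    [0,0.028,-0.005],
    [0,0.028,-0.005],
    [0,0.034,-0.006],
    [0,0.034,-0.006],
    [0,0.04,-0.009],
    [0,0.04,-0.009],
  ],
  twist=[0,0,0,0,0,0,0,0,0,0],
  claw=[0.1,0.1,0.1,0.1,0.1,0.1,0.1,0.1,0.1,0.1],
)

```text
clock: 21.4
position: [0.5276, 0.143, 0.1321]
ee_rot: [0.001, 0.066, 0.998, 0.0]
ft_force: [2.6, -0.9, 0.5]
finger_gap: 0.128
grasp_force: 8.0
```

servo_tool(
  xyz=[
    [0,0,0],
    [0,0,0],
    [0,0,0],
    [0,0,0],
    [0,0,0],
    [0,0,0],
    [0,0,0],
    [0,0,0],
    [0,0,0],
    [0,0,0],
  ],
  twist=[0,0,0,0,0,0,0,0,0,0],
  claw=[0.1,0.1,0.1,0.1,0.1,0.1,0.1,0.1,0.1,0.1],
)

```text
clock: 22.4
position: [0.5275, 0.1424, 0.1321]
ee_rot: [0.001, 0.066, 0.998, 0.0]
ft_force: [1.1, -0.1, 5.6]
finger_gap: 0.129
grasp_force: 8.0
```

Run:
```python
from h import *
s=arm.state();print(yaw(),s["position"],s["ft_force"],s["finger_gap"]*91)
u=np.array([.125,.992]);c=np.array([.5292,.1636]);print("along y,x",(s["position"][:2]-c)@u,(s["position"][:2]-c)@[.992,-.125])
```

```text
82.39596550514283 [0.52753119 0.14241976 0.1320655 ] [ 1.13283797 -0.13458303  5.59188324] 11.731156772795462
along y,x -0.021219402060273163 0.0009920701905122137
```

servo_tool(
  xyz=[
    [0,0,0],
    [0,0,0],
    [0,0,0],
    [0,0,0],
    [0,0,-0.1],
    [0,0,-0.15],
    [0,0,-0.15],
    [0,0,-0.1],
    [0,0,0],
    [0,0,0],
  ],
  twist=[0,0,0,0,0,0,0,0,0,0],
  claw=[0.2,0.3,0.35,0.35,0.35,0.35,0.35,0.35,1,1],
)

```text
clock: 23.4
position: [0.5269, 0.1422, 0.2066]
ee_rot: [0.0, 0.066, 0.998, 0.0]
ft_force: [-0.2, -0.6, -0.4]
finger_gap: 0.499
grasp_force: 0.0
```

Run:
```python
from h import *
s=arm.state();print(yaw(),s["position"],s["ft_force"],s["finger_gap"]*91)
print(delta((.5304,.1652,.131)))
sc=imaging.camera("scene")
cv2.imwrite("pics/s4.png",cv2.resize(sc[150:320,220:400],None,fx=4,fy=3.5)[:,:,::-1])
```

```text
82.40529192242077 [0.52687338 0.14221607 0.20661615] [-0.21015594 -0.57200065 -0.4029201 ] 45.37922350283572
[-0.003  0.155  0.504]
```

View pics/s4.png

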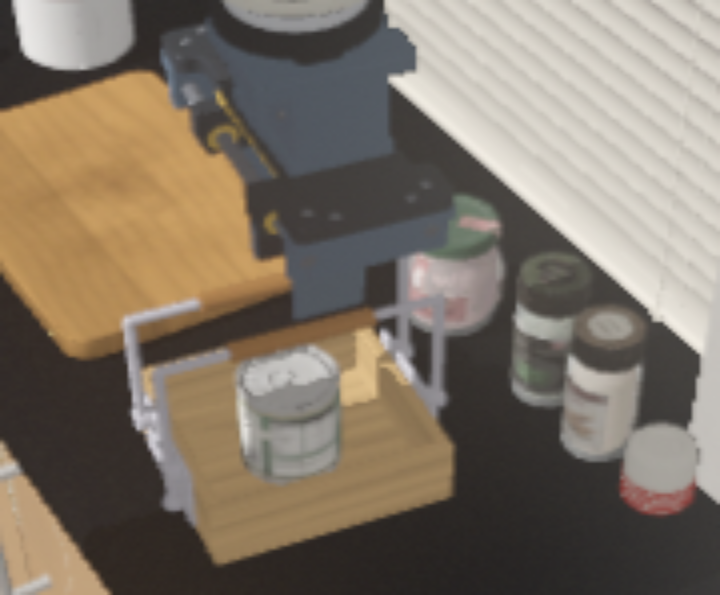

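Both handles are upright and parallel, and the tin is standing. Next: move over the centre, descend and grip both bars.

servo_tool(
  xyz=[
    [0,0.08,0],
    [0,0.075,0],
    [0,0,0],
    [0,0,0.05],
    [0,0,0.1],
    [0,0,0.12],
    [0,0,0.1],
    [0,0,0.08],
    [0,0,0.054],
    [0,0,0],
  ],
  twist=[0,0,0,0,0,0,0,0,0,0],
  claw=[1,1,1,1,1,1,1,1,1,1],
)

```text
clock: 24.45
position: [0.5296, 0.1651, 0.1299]
ee_rot: [-0.001, 0.066, 0.998, -0.0]
ft_force: [-0.3, -0.5, -0.6]
finger_gap: 1.001
grasp_force: 0.0
```

servo_tool(
  xyz=[
    [0,0,0],
    [0,0,0],
    [0,0,0],
    [0,0,0],
    [0,0,0],
    [0,0,0],
    [0,0,0],
    [0,0,0],
    [0,0,0],
    [0,0,0],
  ],
  twist=[0,0,0,0,0,0,0,0,0,0],
  claw=[0.85,0.75,0.68,0.62,0.55,0.5,0.5,0.5,0.5,0.5],
  grip_force=25,
)

```text
clock: 25.45
position: [0.531, 0.1658, 0.132]
ee_rot: [0.001, 0.066, 0.998, 0.001]
ft_force: [0.2, 5.7, 6.3]
finger_gap: 0.617
grasp_force: 25.0
```

Run:
```python
from h import *
s=arm.state();print(yaw(),s["position"],s["ft_force"],s["wrist_torque"],s["finger_gap"]*91,s["grasp_force"])
```

```text
82.40063829058138 [0.53095971 0.16584051 0.13203656] [0.2135052  5.7301188  6.25419455] [ 0.94019636 -0.03589873 -0.02317097] 56.127861921579274 25.000407099723816
```

servo_tool(
  xyz=[
    [0,0,-0.02],
    [0,0,-0.03],
    [0,0,-0.05],
    [0,0,-0.06],
    [0,0,-0.06],
    [0,0,-0.06],
    [0,0,-0.06],
    [0,0,-0.04],
    [0,0,-0.02],
    [0,0,0],
  ],
  twist=[0,0,0,0,0,0,0,0,0,0],
  claw=[0.5,0.5,0.5,0.5,0.5,0.5,0.5,0.5,0.5,0.5],
)

```text
clock: 26.45
position: [0.5302, 0.1653, 0.1915]
ee_rot: [0.0, 0.066, 0.998, 0.0]
ft_force: [-0.3, -0.3, -6.2]
finger_gap: 0.622
grasp_force: 25.0
```

Run:
```python
from h import *
s=arm.state();print(yaw(),s["position"],s["ft_force"],s["wrist_torque"],s["finger_gap"]*91,s["grasp_force"])
sc=imaging.camera("scene")
cv2.imwrite("pics/s5.png",cv2.resize(sc[130:320,200:400],None,fx=3.6,fy=3.1)[:,:,::-1])
b=np.mean([cast("top",p,.022)[:2] for p in((143,209),(266,209),(266,295),(143,295))],0);print("board c",b)
print(delta((b[0],b[1],s["position"][2]),5.6),delta((b[0],b[1],s["position"][2]),0))
```

```text
82.40515028340299 [0.53023071 0.1653337  0.19145003] [-0.31691238 -0.30376524 -6.21827668] [-0.02375615 -0.07580597 -0.03129096] 56.57466068666139 24.99833643436432
board c [0.54642696 0.43971368]
[-0.046  1.832 -0.003] [ 0.133  1.828 -0.003]
```

View pics/s5.png

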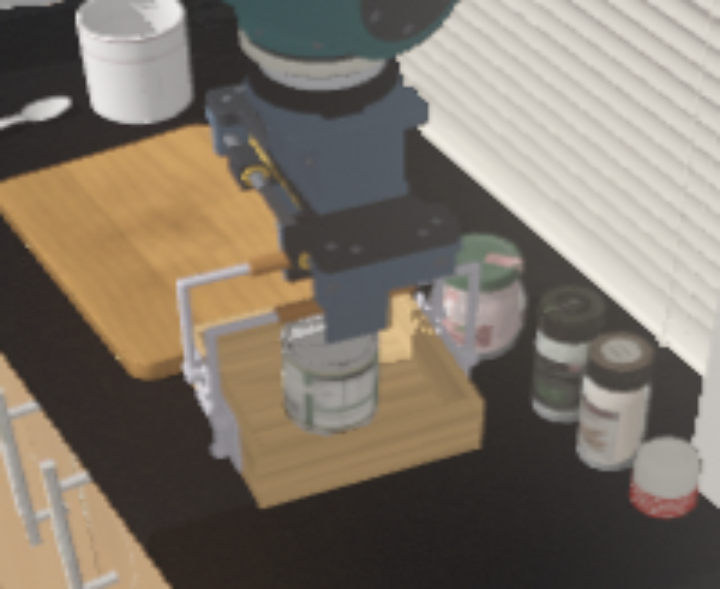

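The caddy hangs level with the tin standing. I'll turn it 9° to align with the board, then carry it there.

servo_tool(
  xyz=[
    [0,0,0],
    [0,0,0],
    [0,0,0],
    [0,0,0],
    [0,0,0],
    [-0.004,0.03,0],
    [-0.006,0.07,0],
    [-0.01,0.11,0],
    [-0.014,0.14,0],
    [-0.014,0.16,0],
  ],
  twist=[-0.01,-0.01,-0.01,-0.01,-0.01,0,0,0,0,0],
  claw=[0.5,0.5,0.5,0.5,0.5,0.5,0.5,0.5,0.5,0.5],
)

```text
clock: 27.5
position: [0.5354, 0.2438, 0.191]
ee_rot: [-0.0, -0.012, 1.0, 0.0]
ft_force: [1.1, -0.2, -6.6]
finger_gap: 0.622
grasp_force: 25.0
```

servo_tool(
  xyz=[
    [-0.014,0.17,0],
    [-0.014,0.17,0],
    [-0.014,0.17,0],
    [-0.014,0.17,0],
    [-0.014,0.16,0],
    [-0.012,0.15,0],
    [-0.01,0.13,0],
    [-0.008,0.1,0],
    [-0.006,0.066,0],
    [-0.004,0.03,0],
  ],
  twist=[0,0,0,0,0,0,0,0,0,0],
  claw=[0.5,0.5,0.5,0.5,0.5,0.5,0.5,0.5,0.5,0.5],
)

```text
clock: 28.5
position: [0.547, 0.4405, 0.1909]
ee_rot: [-0.0, -0.012, 1.0, -0.0]
ft_force: [0.1, -0.1, -7.1]
finger_gap: 0.619
grasp_force: 25.0
```

Run:
```python
from h import *
s=arm.state();print(yaw(),s["position"],s["ft_force"],s["wrist_torque"],s["finger_gap"]*91,delta((.546,.44,.154)))
```

```text
91.42435942913473 [0.54704645 0.44046098 0.19094316] [ 0.11540301 -0.133437   -7.14919369] [-0.06917414  0.05313064  0.00508928] 56.37437326489418 [ 0.007 -0.003  0.246]
```

servo_tool(
  xyz=[
    [0,0,0.03],
    [0,0,0.05],
    [0,0,0.05],
    [0,0,0.04],
    [0,0,0.03],
    [0,0,0.015],
    [0,0,0.01],
    [0,0,0.01],
    [0,0,0.01],
    [0,0,0],
  ],
  twist=[0,0,0,0,0,0,0,0,0,0],
  claw=[0.5,0.5,0.5,0.5,0.5,0.5,0.5,0.5,0.5,0.5],
)

```text
clock: 29.5
position: [0.5471, 0.4398, 0.1544]
ee_rot: [0.0, -0.012, 1.0, 0.0]
ft_force: [0.0, -0.0, -5.8]
finger_gap: 0.621
grasp_force: 25.0
```

servo_tool(
  xyz=[
    [0,0,0.006],
    [0,0,0.006],
    [0,0,0.004],
    [0,0,0],
    [0,0,0],
    [0,0,0],
    [0,0,0],
    [0,0,0],
    [0,0,0],
    [0,0,0],
  ],
  twist=[0,0,0,0,0,0,0,0,0,0],
  claw=[0.5,0.5,0.5,0.5,0.5,0.5,0.5,0.5,0.5,0.5],
)

```text
clock: 30.5
position: [0.5476, 0.4407, 0.1537]
ee_rot: [0.001, -0.012, 1.0, 0.001]
ft_force: [-5.4, 1.6, 9.4]
finger_gap: 0.62
grasp_force: 25.0
```

Contact is made (+9 N upward). Release slowly and rise.

servo_tool(
  xyz=[
    [0,0,-0.006],
    [0,0,0],
    [0,0,0],
    [0,0,0],
    [0,0,0],
    [0,0,0],
    [0,0,0],
    [0,0,0],
    [0,0,0],
    [0,0,0],
  ],
  twist=[0,0,0,0,0,0,0,0,0,0],
  claw=[0.5,0.62,0.66,0.7,0.75,0.8,0.9,0.95,0.95,0.95],
)

```text
clock: 31.5
position: [0.5471, 0.4396, 0.1529]
ee_rot: [0.0, -0.012, 1.0, -0.0]
ft_force: [1.5, -0.5, 0.3]
finger_gap: 0.951
grasp_force: 0.0
```

servo_tool(
  xyz=[
    [0,0,-0.05],
    [0,0,-0.1],
    [0,0,-0.15],
    [0,0,-0.2],
    [0,0,-0.2],
    [0,0,-0.2],
    [0,0,-0.1],
    [0,0,0],
    [0,0,0],
    [0,0,0],
  ],
  twist=[0,0,0,0,0,0,0,0,0,0],
  claw=[0.95,0.95,0.95,0.95,0.95,0.95,0.95,0.95,0.95,0.95],
)

```text
clock: 32.5
position: [0.5465, 0.4393, 0.3011]
ee_rot: [-0.001, -0.012, 1.0, -0.001]
ft_force: [0.1, 0.7, -0.1]
finger_gap: 0.947
grasp_force: 0.0
```

Run:
```python
from h import *
s=arm.state();print(s["position"],s["ft_force"])
sc=imaging.camera("scene")
cv2.imwrite("pics/s6.png",cv2.resize(sc[100:400,150:430],None,fx=2.4,fy=2)[:,:,::-1])
```

```text
[0.54648693 0.43928798 0.30105518] [ 0.12170855  0.72644565 -0.10945861]
```

View pics/s6.png

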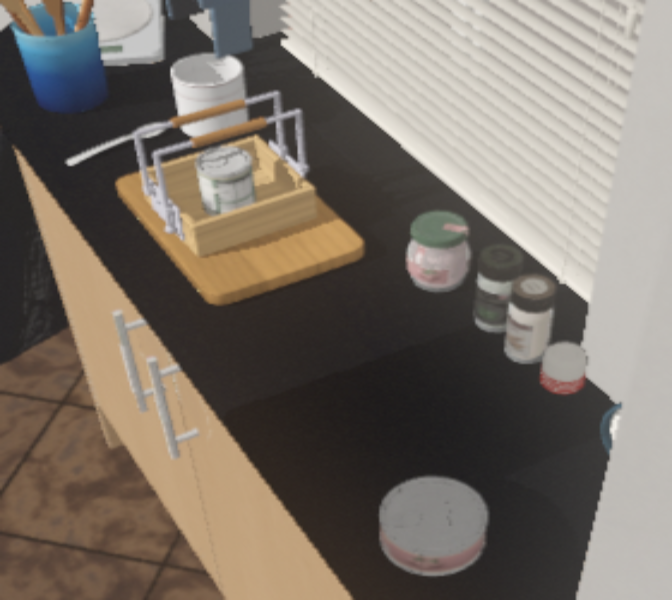

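The caddy stands on the board with margin on its visible sides, both handles upright and the tin standing inside. The jars, egg cup and flat tin look undisturbed, and the gripper is clear.

```bash
python3 -c "
from rig import arm
print(arm.finish_job())"
```

```text
the job is handed in; nothing more can be done
None
```

The job is handed in at about 33 s of the 61 s allowed: the caddy sits on the chopping board with both handles up and the tall tin standing inside, and in the last picture the flat tin, jars and egg cup look undisturbed.

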